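# Ring the bell for the complete order

### The arm

A 6-joint arm with a two-finger parallel gripper is mounted at the origin on a cart in front of the work surface, level with it; the furniture and walls round the work are solid. World frame = base frame: x ahead of the robot, y to its left, z up, the work surface at z = 0. Lengths are in m, angles in degrees, forces in N, time in s.
With the tool pointing down it reaches from about 0.3 to 0.75 m from the base axis. Payload 8.5 kg.
Tool frame: the origin (TCP) lies midway between the tips of the shut fingers; the grasp point (between the pads) lies 19 mm behind it (env.tcp_to_grasp is the z of the grasp point in the tool frame, in m); z points along the fingers, y is the line along which they close (so a half turn about z gives the same grasp; the last joint's range is limited). The gripper opens to 85 mm and grips with 20 to 120 N. Pads are 22 mm wide; open, the fingers measure 114 mm over their backs; the gripper's body (76 mm by 85 mm) begins 54 mm behind the grasp point. The pads swing forward as they close: fully open they stand 13 mm farther back than shut.
Start: joints at [60.201, 21.807, 74.336, -0, 83.858, -12.336], TCP at [0.165, 0.525, 0.231] pointing down, gripper open.
Joint ranges: [-178.18, 178.18], [-50.72, 133.34], [12.68, 142.11], [-81.47, 261.47], [9.98, 163.14], [-165.26, 165.26]. Speed limits (degrees/s): [136.94, 136.94, 180, 180, 180, 180].

### API

Orientations are given as a 3x3 rotation matrix whose columns are the frame's x, y, z axes.
In Python, from rig import env, imaging, job, models gives the robot as it stands. The module is installed in compiled form; this text tells all that it offers.
- The arm moves only by the tool jog_arm, never from a script. Its argument "plan" is text: rows parted by semicolons, each of 7 numbers parted by spaces: the turn, a rotation vector about the tool's x, y, z in degrees, then the shift along the tool's x, y, z in cm, then the closure in counts, from 0 (fully open) to 255 (shut). In form: rx ry rz x y z claw; .... A call has 1 to 10 rows; each row shifts and turns the commanded pose from where the row before left it, along the tool's axes as they then stand; what a row does not reach is not made up. A row lasts 1/12 s, in which the tool goes at most 41.7 mm and 7.16 degrees, less where a joint would pass 70% of its speed; a pose out of reach is approached as far as the arm can. A call with a gripper value outside its range is refused whole. The fingers move at their own pace and stop on an object; "grip_force" is the grip in N (left out, the last holds). Time passes only in rows, so rows that do not move let the fingers close. It gives the time, the measured TCP pose, the force, the opening and the grip force at its end, in the units of the state.
- env.observe(): the state, without advancing time (a new reading comes with each control period).
- imaging.get_image(name): name is "scene" or "top" or "wrist"; returns a dict with "pixels" (400x640x3 uint8, red, green, blue), "depth" (400x640 float32, m along the optical axis (not along the pixel's ray), 0 where there is no reading), "fov_y" (degrees; the focal length in pixels is half the picture's height over the tangent of half this angle, whatever the lens; pixels are square), "cx", "cy" (the principal point, pixels), "distortion" ([k1, k2, p1, p2, k3] as OpenCV has them; the pictures are not rectified), "world_from_camera" (4x4, takes a point from camera to world coordinates). Camera axes: x right, y down, z forward; pixel columns grow to the right and rows downward; lengths in m; the calibration is good to about 2 mm. A picture is of the moment at which its call begins.
- job.close_job(): hands the job in; it is judged then, once.
Trained networks look in the newest picture that a camera, given by its name, has taken for a name from the list of things; names that differ only in an ending like _2 or _b are one class to them, and where a whole thing is asked for, a point or a joint stands for the part that bears it (a point fixed in the world has none). Each returns a list of dicts, best first, with "confidence" (0 to 1); they miss things now and then, are a little off and sometimes report something else, mostly with a low value. They report only what shows in the picture. A call takes as long as a camera call.
- models.outline_of(camera, query): "region" (400x640 bool, what is visible of it) and "bbox" ([centre column, centre row, width, height] in pixels, round what is visible of it).
- models.tip_of(camera, query): "at" ([column, row] in pixels: a listed point, or the origin of a listed thing).
The state is a dict: "time_s": time; "q": joint angles; "qvel": joint speeds; "joint_efforts": joint torques, N m; "position": TCP position; "tool_rot": TCP orientation; "ft_force": force on the tool from outside, world axes, zero at the start; "wrist_torque": the same for the moment, N m; "grip_width": finger opening in m; "gripper_force": force on a finger pad.
Only numpy, scipy, OpenCV 4.12 (cv2) and the standard library are available. Lean on these libraries where they do the work, as an engineer would, in place of code of your own. Each camera call takes 0.05 s, during which the arm holds its last target. There are 200 camera calls.

### The job

Three counter bells stand in a row on the table, each with an order in front of it on your side (a spare bell far to the right has none); only one order is complete, a plate with a sauce cup standing on it. Ring the bell right behind that plate: press its plunger down lightly with the fingertips, without shoving or lifting the bell, then withdraw clear of everything. Leave the other bells, the dishes and everything else on the table alone.

Things in the scene. Friction and masses are not known exactly. Their poses are not given: they have to be found in the camera images.
- bell_a_top (a point): Chrome counter bell, one of three identical ones: dome on a black foot 85 mm across, loose (about 160 g), with a round steel plunger 12 mm across standing out of the top of the dome. This point is the centre of the plunger's top, 63.5 mm above the table when the bell is at rest; the dome round the plunger rises to 49 mm. This is the bell of the complete order: plate_full stands right in front of it (robot's side), centres 130 to 140 mm apart.
- bell_b_top (a point): Chrome counter bell, one of three identical ones: dome on a black foot 85 mm across, loose (about 160 g), with a round steel plunger 12 mm across standing out of the top of the dome. This point is the centre of the plunger's top, 63.5 mm above the table when the bell is at rest; the dome round the plunger rises to 49 mm. This bell has the bare plate in front of it; not to be touched.
- bell_c_top (a point): Chrome counter bell, one of three identical ones: dome on a black foot 85 mm across, loose (about 160 g), with a round steel plunger 12 mm across standing out of the top of the dome. This point is the centre of the plunger's top, 63.5 mm above the table when the bell is at rest; the dome round the plunger rises to 49 mm. This bell has only a cup, no plate, in front of it; not to be touched.
- bell_a_plunger (a joint): Plunger travel of bell_a in m: 0 at rest, grows as it is pressed straight down, stop at 0.004. A spring of 2 N per mm brings it back (8 N at the stop); the bell rings from 2 mm (about 4 N).
- bell_b_plunger (a joint): The same for bell_b.
- bell_c_plunger (a joint): The same for bell_c.
- bell_a: The bell of the complete order; origin at the centre of its underside, z up.
- bell_b: The bell behind the bare plate; origin at the centre of its underside.
- bell_c: The bell behind the lone cup; origin at the centre of its underside.
- plate_full: White side plate, 155 mm across, 17 mm high, that carries the sauce cup cup_full. Origin at the centre of its underside.
- cup_full: Ramekin (small white sauce cup), 65 mm across, 37 mm high, standing on plate_full: its rim is 44 mm above the table. Origin at the centre of its underside.
- plate_bare: The same kind of plate with nothing on it. Origin at the centre of its underside.
- cup_alone: Empty ramekin of the same size standing on the table itself. Origin at the centre of its underside.
- thermometer: Bystander: dial thermometer lying flat, 43x157x10 mm, origin under its centre.
- pad: Bystander: white order pad, 141x75x9 mm, origin under its centre.
- tumbler: Bystander: clear tumbler, 66 mm across, 99 mm high, origin under its centre.

How it is judged (in metres and radians):
On the way:
1. the fingertips press the plunger of the complete order's bell at least 2 mm down (value of joint bell_a_plunger above 0.002 m and contact force between the fingers and bell_a above 0.5 N), for 0.03 s.
At the end, for the whole second after the job is handed in: The right bell has been rung (plunger 2 mm down), its plunger is up again (under 0.8 mm), the bell stands upright within 15 mm of where it was, and the other bells, dishes and bystanders are within 8 mm of where they were (value of joint bell_a_plunger below 0.0008 m and distance of bell_a from where it was at the start of the episode below 0.015 m and angle between bell_a's own z axis and vertical below 0.05 rad and linear speed of bell_a below 0.02 m/s and distance of each of bell_b, bell_c, plate_full, cup_full, plate_bare, cup_alone, thermometer, pad, tumbler from where it was at the start of the episode below 0.008 m); the robot touches nothing.
It fails at once if one of the other two bells is touched, moved or rung (contact force between any of the fingers, the arm and bell_b above 0.5 N or contact force between any of the fingers, the arm and bell_c above 0.5 N or distance of any of bell_b, bell_c from where it was at the start of the episode above 0.008 m or value of joint any of bell_b_plunger, bell_c_plunger above 0.001 m).
It fails at once if a plate or a cup is touched or moved (contact force between any of the fingers, the arm and plate_full above 0.5 N or contact force between any of the fingers, the arm and cup_full above 0.5 N or contact force between any of the fingers, the arm and plate_bare above 0.5 N or contact force between any of the fingers, the arm and cup_alone above 0.5 N or distance of any of plate_full, cup_full, plate_bare, cup_alone from where it was at the start of the episode above 0.008 m).
It fails at once if a thing beside the work is touched or moved (contact force between any of the fingers, the arm and thermometer above 0.5 N or contact force between any of the fingers, the arm and pad above 0.5 N or contact force between any of the fingers, the arm and tumbler above 0.5 N or distance of any of thermometer, pad, tumbler from where it was at the start of the episode above 0.008 m).
It fails at once if the bell is pressed harder than 25 N (contact force between any of the fingers, the arm and bell_a above 25 N).
It fails at once if the bell is lifted, tipped or shoved more than 15 mm (height (world z) of bell_a above 0.006 m or angle between bell_a's own z axis and vertical above 0.15 rad or distance of bell_a from where it was at the start of the episode above 0.015 m).
It also fails if it takes over 32 s, if anything falls off the work surface, if the arm or the gripper's body presses on something with over 40 N, if the wrist force passes 120 N, or if a joint passes its speed limit or range.

## Working session

There is one attempt and no reset: what is moved stays moved. The work goes in short steps, Python scripts to look and compute and a tool call to move; the robot and the scene stay as the last step left them, time stands still between calls to the robot, and variables do not carry over. Pictures are saved under pics/ and viewed, at most 10 in all, crops included, and the job is handed in when it is done.

Besides the shell and the picture viewer there is one more tool, called as name(argument=value, ...), one argument or row to a line, values as JSON. jog_arm: Moves the arm, as the interface text tells. Its arguments: {"type":"object","properties":{"plan":{"type":"string"},"grip_force":{"type":"number"}},"required":["plan"]}

```bash
mkdir -p pics
cat > h.py <<'E'
import numpy as np, cv2
from rig import env, imaging, job, models
def world(im,u,v,d=None,z=None):
    f=200/np.tan(np.radians(im["fov_y"])/2); K=np.array([[f,0,im["cx"]],[0,f,im["cy"]],[0,0,1]])
    p=cv2.undistortPoints(np.array([[[u,v]]],float),K,np.array(im["distortion"],float))[0,0]
    T=np.array(im["world_from_camera"]); r=T[:3,:3]@np.array([p[0],p[1],1]); o=T[:3,3]
    if z is not None: d=(z-o[2])/r[2]
    return o+d*r
E
python3 - <<'E'
from h import *
s=env.observe(); print(s["time_s"],s["position"],s["tool_rot"],s["grip_width"])
for c in("top","scene"):
    im=imaging.get_image(c); cv2.imwrite(f"pics/{c}0.png",im["pixels"][:,:,::-1])
    for q,z in(("bell_a_top",.0635),("plate_full",0),("cup_full",0),("tumbler",0),("pad",0),("thermometer",0)):
        for r in models.tip_of(c,q): print(c,q,round(r["confidence"],2),np.round(r["at"],1),np.round(world(im,*r["at"],z=z),4))
E
```

```text
0.0 [0.16491122 0.52439889 0.23071757] [[-9.53899387e-01  3.00125642e-01 -7.47706585e-04]
 [ 3.00126383e-01  9.53898626e-01 -1.25121783e-03]
 [ 3.37713730e-04 -1.41794239e-03 -9.99998938e-01]] 0.08556186903184938
top plate_full 0.69 [196.2 255. ] [0.4336 0.1278 0.    ]
top cup_full 0.87 [196.5 258. ] [0.4252 0.1266 0.    ]
top tumbler 0.93 [225.5 143.1] [0.7564 0.0534 0.    ]
top pad 0.93 [448.7 213.8] [ 0.5581 -0.5877  0.    ]
top thermometer 0.61 [447.8 266.1] [ 0.4108 -0.5833  0.    ]
top thermometer 0.43 [199.3 258.5] [0.4239 0.1186 0.    ]
scene bell_a_top 0.66 [294.1 218.8] [ 0.4816 -0.2322  0.0635]
scene plate_full 0.71 [187.4 212.3] [0.4223 0.1087 0.    ]
scene cup_full 0.68 [186.9 208.4] [0.4376 0.1323 0.    ]
scene tumbler 0.56 [285.  188.3] [0.7389 0.0337 0.    ]
scene pad 0.79 [445.7 282.1] [ 0.5571 -0.5841 -0.    ]
scene thermometer 0.7 [404.  318.3] [ 0.3948 -0.5733  0.    ]
scene thermometer 0.5 [356.6 246.7] [ 0.5634 -0.3589  0.    ]
```

View pics/top0.png

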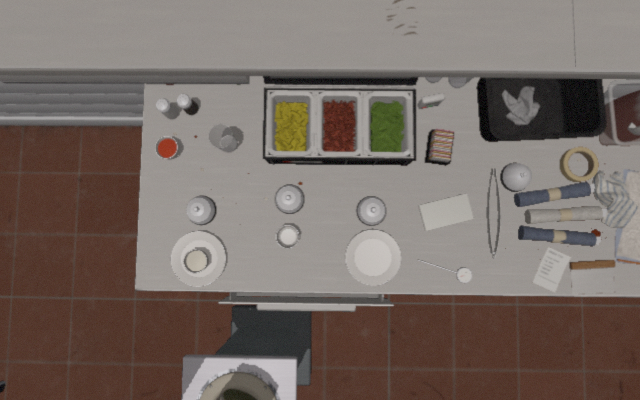

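View pics/scene0.png

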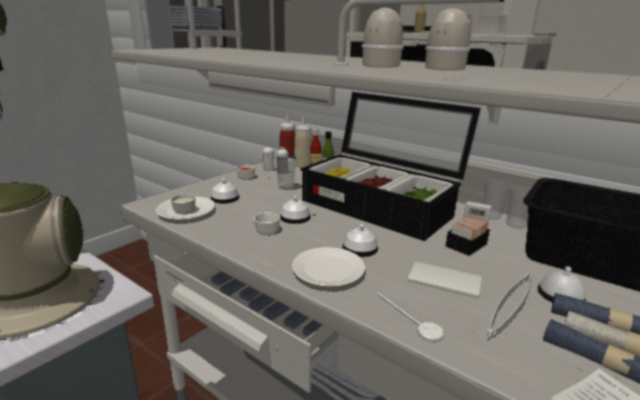

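The scene shows three bells. The left one (top view about 200,209) stands behind the plate carrying a cup (196,258), so it is the target. The middle bell has only a cup in front and the right one a bare plate. The tumbler is at (226,140). Next I locate the plunger precisely.

Run:
```python
from h import *
out=[]
for c,(u,v) in(("top",(200,209)),("scene",(224,190))):
    im=imaging.get_image(c)
    a=im["pixels"][v-25:v+25,u-25:u+25,::-1]; out.append(cv2.resize(a,(400,400),interpolation=cv2.INTER_CUBIC))
    print(c,"cam",np.round(im["world_from_camera"][:3,3],3), np.round(world(im,u,v,z=.0635),4))
    for r in models.outline_of(c,"bell_a"): print(np.round(r["bbox"],1),round(r["confidence"],2))
    d=im["depth"]; best=[]
    for vv in range(v-25,v+20):
        for uu in range(u-25,u+25):
            if d[vv,uu]>0:
                p=world(im,uu,vv,d=d[vv,uu])
                if p[2]>.02: best.append((p[2],uu,vv,*p))
    b=np.array(sorted(best,reverse=True)); print(np.round(b[:6],4)); print(len(b),np.round(b.mean(0),3) if len(b) else 0)
cv2.imwrite("pics/crop1.png",np.hstack(out))
```

```text
top cam [ 0.495 -0.234  1.186] [0.5608 0.1022 0.0635]
[290.2 198.1  34.3  29.6] 0.89
[202.7 209.8  30.8  32.3] 0.79
[370.7 210.2  26.   33.4] 0.76
[[6.880e-02 1.970e+02 2.080e+02 5.631e-01 1.089e-01 6.880e-02]
 [6.500e-02 1.960e+02 2.090e+02 5.606e-01 1.127e-01 6.500e-02]
 [6.400e-02 1.940e+02 2.100e+02 5.579e-01 1.184e-01 6.400e-02]
 [6.370e-02 1.950e+02 2.090e+02 5.606e-01 1.158e-01 6.370e-02]
 [6.330e-02 1.970e+02 2.090e+02 5.607e-01 1.105e-01 6.330e-02]
 [6.250e-02 1.940e+02 2.080e+02 5.634e-01 1.190e-01 6.250e-02]]
568 [3.90000e-02 1.99577e+02 2.09410e+02 5.61000e-01 1.11000e-01 3.90000e-02]
scene cam [-0.196 -0.83   0.485] [0.4959 0.0363 0.0635]
[295.8 208.7  32.4  25.2] 0.94
[359.3 240.2  38.6  31.4] 0.74
[227.3 192.8  31.3  25.6] 0.66
[184.4 208.4  59.4  19.1] 0.17
[[6.170e-02 2.230e+02 1.780e+02 5.613e-01 1.188e-01 6.170e-02]
 [6.120e-02 2.220e+02 1.790e+02 5.544e-01 1.152e-01 6.120e-02]
 [6.110e-02 2.240e+02 1.780e+02 5.642e-01 1.179e-01 6.110e-02]
 [6.100e-02 2.230e+02 1.790e+02 5.567e-01 1.134e-01 6.100e-02]
 [6.000e-02 2.250e+02 1.790e+02 5.625e-01 1.114e-01 6.000e-02]
 [5.960e-02 2.240e+02 1.790e+02 5.612e-01 1.144e-01 5.960e-02]]
398 [3.30000e-02 2.28990e+02 1.83618e+02 5.95000e-01 1.32000e-01 3.30000e-02]
```

View pics/crop1.png

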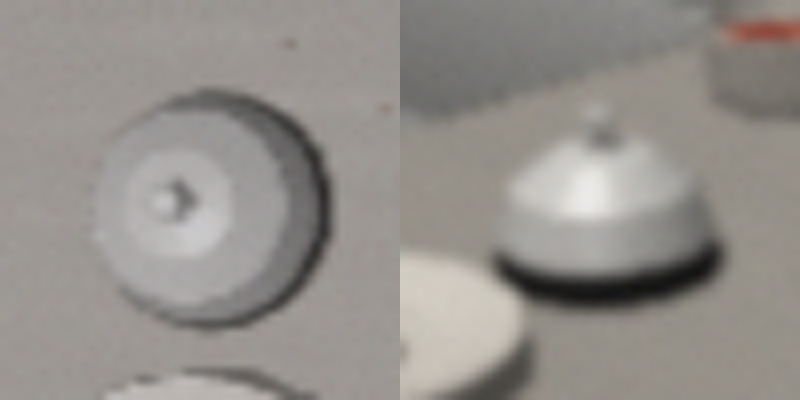

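Plunger is at about (0.561, 0.115), with plate_full 0.13 m in front of it. Moving over it with the fingers shut.

jog_arm(
  plan="0 0 0 -3 -1.7 0 255;0 0 0 -3 -1.7 0 255;0 0 0 -3 -1.7 0 255;0 0 0 -3 -1.7 0 255;0 0 0 -3 -1.7 0 255;0 0 0 -3 -1.7 0 255;0 0 0 -3 -1.7 0 255;0 0 0 -3 -1.7 0 255",
)

```text
time_s: 1.57
position: [0.3541, 0.3215, 0.2315]
tool_rot: [[-0.954, 0.3, 0.0], [0.3, 0.954, 0.0], [-0.0, 0.0, -1.0]]
ft_force: [-0.2, 0.9, -0.5]
grip_width: 0.0001
gripper_force: 0.0
```

jog_arm(
  plan="0 0 0 -3 -1.7 0 255;0 0 0 -3 -1.7 0 255;0 0 0 -3 -1.7 0 255;0 0 0 -3 -1.7 0 255;0 0 0 -3 -1.7 0 255;0 0 0 -3 -1.7 0 255;0 0 0 -3 -1.7 0 255;0 0 0 0 0 0 255;0 0 0 0 0 0 255;0 0 0 0 0 0 255",
)

```text
time_s: 2.4
position: [0.5175, 0.1466, 0.2312]
tool_rot: [[-0.954, 0.3, -0.001], [0.3, 0.954, 0.0], [0.001, 0.0, -1.0]]
ft_force: [-0.4, -0.3, -0.7]
grip_width: -0.0001
gripper_force: 0.0
```

```bash
cat > m.py <<'E'
from h import *
import sys
s=env.observe(); p=np.array(s["position"]); R=np.array(s["tool_rot"]); print(s["time_s"],np.round(p,4),s["grip_width"],np.round(s["ft_force"],2)); print(np.round(R,4))
im=imaging.get_image("wrist"); cv2.imwrite(f"pics/{sys.argv[1]}.png",im["pixels"][:,:,::-1])
print("cam",np.round(im["world_from_camera"][:3,3],3))
for r in models.tip_of("wrist","bell_a_top"):
    w=world(im,*r["at"],z=.0635); print(round(r["confidence"],2),np.round(r["at"],1),np.round(w,4),"tool cm",np.round(R.T@(w-p)*100,2))
E
python3 m.py w1
```

```text
2.4 [0.5175 0.1466 0.2312] -0.0001499758208486383 [-0.39 -0.3  -0.65]
[[-9.539e-01  3.003e-01 -5.000e-04]
 [ 3.003e-01  9.539e-01  2.000e-04]
 [ 6.000e-04  0.000e+00 -1.000e+00]]
cam [0.455 0.167 0.374]
0.4 [307.6 220.2] [0.5585 0.1156 0.0635] tool cm [-4.85 -1.72 16.77]
```

View pics/w1.png

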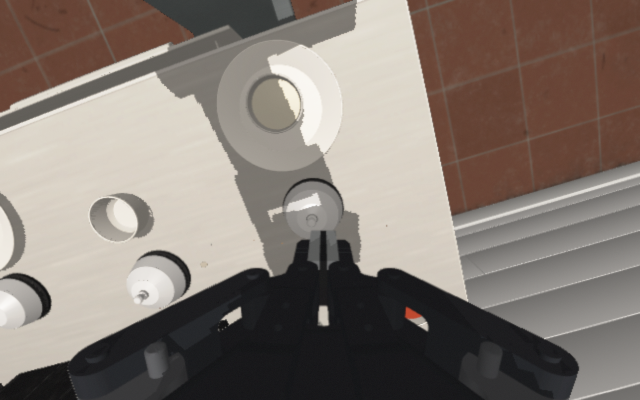

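The wrist view shows the target bell at (313,208), its plunger near (312,219) just ahead of the fingertips, and the plate with cup at (278,105). I'll refine the plunger position from a crop.

Run:
```python
from h import *
a=cv2.imread("pics/w1.png")[180:240,275:355]; cv2.imwrite("pics/w1c.png",cv2.resize(a,(800,600),interpolation=cv2.INTER_CUBIC))
im=imaging.get_image("wrist")
for u in(307.6,312): print(np.round(world(im,u,219.5,z=.0635),4))
t=imaging.get_image("scene"); print(np.round(world(t,223.7,179.5,z=.0605),4))
for r in models.outline_of("wrist","bell_a"): print(np.round(r["bbox"],1),round(r["confidence"],2))
```

```text
[0.5576 0.1165 0.0635]
[0.5591 0.1215 0.0635]
[0.5562 0.1097 0.0605]
[159.6 280.2  59.7  60. ] 0.9
[309.9 207.5  61.6  63.6] 0.81
[ 27.1 301.1  46.5  52.9] 0.62
```

View pics/w1c.png

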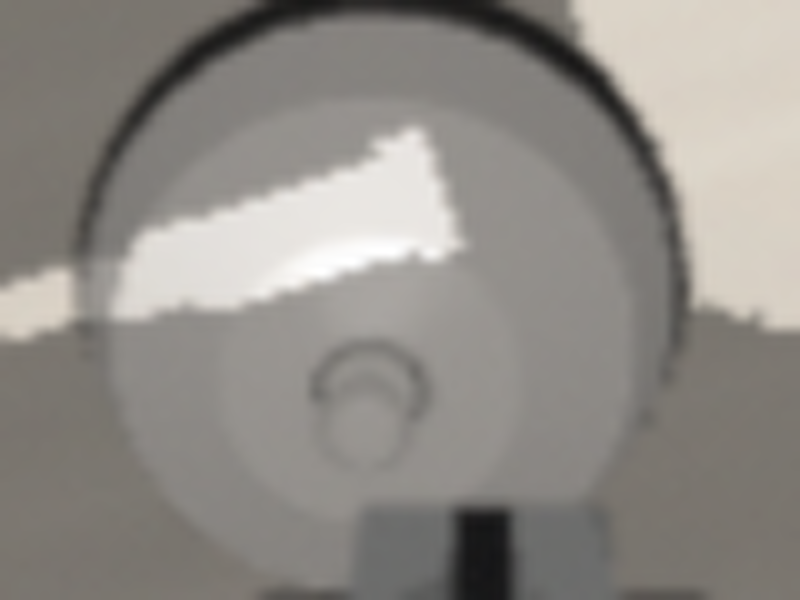

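jog_arm(
  plan="0 0 0 -2 -0.6 0 255;0 0 0 -2 -0.6 0 255;0 0 0 -1 -0.3 0 255;0 0 0 0 0 3 255;0 0 0 0 0 3 255;0 0 0 0 0 3 255;0 0 0 0 0 3 255;0 0 0 0 0 1.5 255;0 0 0 0 0 0 255;0 0 0 0 0 0 255",
)

```text
time_s: 3.48
position: [0.5608, 0.1174, 0.0964]
tool_rot: [[-0.954, 0.3, -0.001], [0.3, 0.954, 0.0], [0.001, -0.0, -1.0]]
ft_force: [-0.2, -0.0, 1.1]
grip_width: 0.0001
gripper_force: 0.0
```

```bash
python3 m.py w2
python3 - <<'E'
from h import *
a=cv2.imread("pics/w2.png")[130:330,200:440]; a=cv2.resize(a,(480,400),interpolation=cv2.INTER_CUBIC)
t=imaging.get_image("scene")["pixels"][150:210,200:248,::-1]; t=cv2.resize(t,(320,400),interpolation=cv2.INTER_CUBIC)
cv2.imwrite("pics/w2c.png",np.hstack([a,t]))
E
```

```text
3.4833 [0.5608 0.1174 0.0964] 0.00013178361334129446 [-0.2  -0.04  1.07]
[[-9.540e-01  2.998e-01 -9.000e-04]
 [ 2.998e-01  9.540e-01  1.000e-04]
 [ 8.000e-04 -2.000e-04 -1.000e+00]]
cam [0.499 0.138 0.239]
0.61 [322.5 222.8] [0.5618 0.1176 0.0635] tool cm [-0.09  0.05  3.29]
```

View pics/w2c.png

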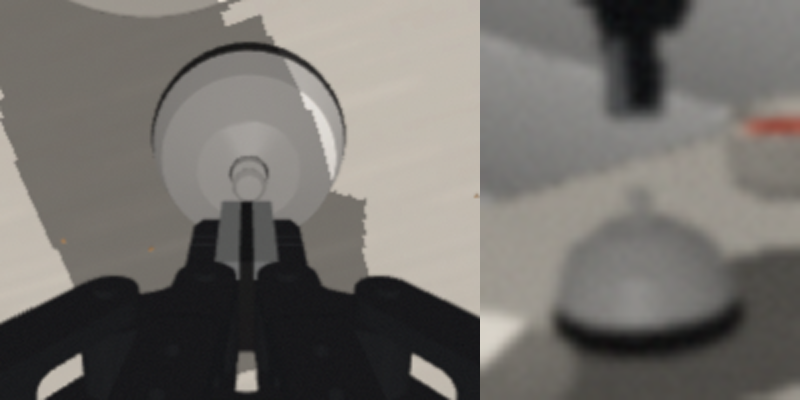

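The fingertips are centred over the plunger, with lateral error about 1 mm. Descending near, then pressing in millimetre steps.

jog_arm(
  plan="0 0 0 0 0 1.5 255;0 0 0 0 0 1 255;0 0 0 0 0 0.5 255;0 0 0 0 0 0 255;0 0 0 0 0 0 255;0 0 0 0 0 0 255",
)

```text
time_s: 4.13
position: [0.5613, 0.117, 0.0669]
tool_rot: [[-0.954, 0.3, 0.001], [0.3, 0.954, -0.0], [-0.001, 0.0, -1.0]]
ft_force: [-0.1, -1.1, -0.3]
grip_width: 0.0001
gripper_force: 0.0
```

jog_arm(
  plan="0 0 0 0 0 0.1 255;0 0 0 0 0 0.1 255;0 0 0 0 0 0.1 255;0 0 0 0 0 0.1 255;0 0 0 0 0 0 255;0 0 0 0 0 0 255",
)

```text
time_s: 4.63
position: [0.5611, 0.117, 0.0625]
tool_rot: [[-0.954, 0.3, 0.0], [0.3, 0.954, -0.0], [-0.0, 0.0, -1.0]]
ft_force: [-0.0, -0.3, 1.9]
grip_width: 0.0
gripper_force: 1.1
```

Contact: about 1.9 N at z = 0.0625, so roughly 1 mm pressed. Pressing 2 mm more.

jog_arm(
  plan="0 0 0 0 0 0.1 255;0 0 0 0 0 0.1 255;0 0 0 0 0 0 255;0 0 0 0 0 0 255;0 0 0 0 0 0 255",
)

```text
time_s: 5.05
position: [0.5611, 0.117, 0.0607]
tool_rot: [[-0.954, 0.3, 0.001], [0.3, 0.954, -0.0], [-0.001, 0.0, -1.0]]
ft_force: [-1.8, -0.0, 6.0]
grip_width: -0.0001
gripper_force: 2.8
```

jog_arm(
  plan="0 0 0 0 0 0.05 255;0 0 0 0 0 0 255;0 0 0 0 0 0 255",
)

```text
time_s: 5.3
position: [0.5611, 0.1171, 0.0603]
tool_rot: [[-0.954, 0.3, 0.001], [0.3, 0.954, -0.0], [-0.001, 0.0, -1.0]]
ft_force: [-1.9, -1.0, 6.7]
grip_width: -0.0001
gripper_force: 3.2
```

jog_arm(
  plan="0 0 0 0 0 -0.3 255;0 0 0 0 0 -0.5 255;0 0 0 0 0 -1.5 255;0 0 0 0 0 -3 255;0 0 0 0 0 -3 255;0 0 0 0 0 -3 255;0 0 0 0 0 -3 255;0 0 0 0 0 0 255;0 0 0 0 0 0 255;0 0 0 0 0 0 255",
)

```text
time_s: 6.13
position: [0.5605, 0.117, 0.2019]
tool_rot: [[-0.954, 0.3, -0.002], [0.3, 0.954, -0.0], [0.002, -0.001, -1.0]]
ft_force: [0.1, -0.0, 0.5]
grip_width: -0.0003
gripper_force: 0.0
```

```bash
python3 m.py w3; python3 -c "
from h import *
im=imaging.get_image('scene');cv2.imwrite('pics/s3.png',im['pixels'][:,:,::-1])"
```

```text
6.1333 [0.5605 0.117  0.2019] -0.0002540831903988557 [ 0.12 -0.04  0.54]
[[-9.539e-01  3.001e-01 -1.700e-03]
 [ 3.001e-01  9.539e-01 -0.000e+00]
 [ 1.600e-03 -5.000e-04 -1.000e+00]]
cam [0.498 0.137 0.345]
0.67 [320.7 185.4] [0.5594 0.1158 0.0635] tool cm [ 0.04 -0.14 13.84]
```

View pics/s3.png

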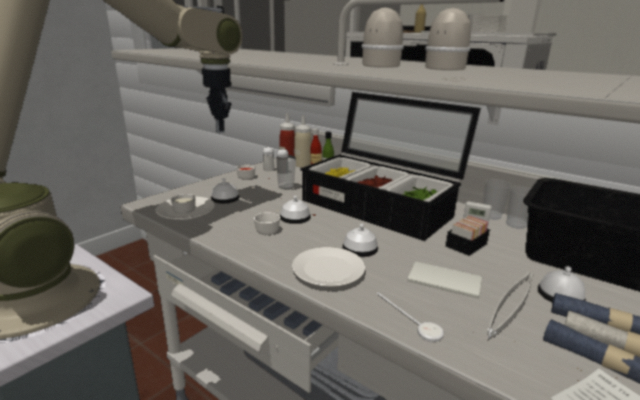

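The gripper is clear above the target bell (225,190), and every object is where it was. Handing in.

```bash
python3 -c "
from rig import job
print(job.close_job())"
```

```text
the job is handed in; nothing more can be done
None
```

I pressed the plunger of the complete order's bell about 3 mm (about 6.7 N at the wrist), withdrew about 14 cm above it, and handed the job in; no verdict came back, but the last picture shows nothing else moved.

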